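Take the bore of a scrap bin pivot block with a spring bore gauge

ROBOT

A 6-joint arm with a two-finger parallel gripper is mounted at the origin on the work surface. World frame = base frame: x ahead of the robot, y to its left, z up, the work surface at z = 0. Lengths are in m, angles in rad, forces in N, time in s.
With the tool pointing down it reaches from about 0.4 to 0.825 m from the base axis. Payload 7 kg.
Tool frame: the origin (TCP) lies at the very end of the fingers, on their centre line; the grasp point (between the pads) lies 19 mm behind it; z points along the fingers, y is the line along which they close (so a half turn about z gives the same grasp; the last joint's range is limited). The gripper opens to 88 mm and grips with 3 to 60 N. Pads are 19 mm wide; open, the fingers measure 130 mm over their backs; the gripper's body (78 mm by 193 mm) begins 47 mm behind the grasp point.
Start: joints at [1.479, 0.359, 0.012, 0, -1.224, -0.288], TCP at [0.25, 0.627, 0.227] pointing down, gripper open.
Joint ranges: [-3.07, 3.07], [-1.43, 2.12], [-1.02, 1.25], [-3.03, 1.67], [-3.05, -0], [-3.03, 3.03]. Speed limits (rad/s): [2.39, 2.39, 3.01, 3.14, 3.14, 3.14].

INTERFACE

Orientations are given as [roll, pitch, yaw] about the fixed x, y, z axes, in that order (R = Rz(yaw) Ry(pitch) Rx(roll)).
In Python, from station import arm, grab_frame gives the robot as it stands.
- The arm moves only by the tool jog_arm, never from a script. Its argument "deltas" is a list that holds one entry, the list of rows, each a list of 4 numbers: the shift along the tool's x, y, z in units of 60 mm (1.0 is 60 mm), then the turn about the tool's z in units of 5 degrees (1.0 is 5 degrees). A call has 1 to 8 rows; each row is the pose to reach, as a shift and turn from the pose commanded when the call began, along the tool's axes at that moment; what a row does not reach only later rows make up. A row lasts 1/8 s, in which the tool goes at most 62.5 mm and 10.7 degrees, less where a joint would pass 70% of its speed; a pose out of reach is approached as far as the arm can. A call with a gripper value outside its range is refused whole. "grip" is the finger opening in mm, from 0 to 87.6, set as the call begins (left out, the last holds). The fingers move at their own pace and stop on an object; "squeeze" is the grip in N (left out, the last holds). Time passes only in rows, so rows that repeat a pose let the fingers close. It gives the time, the measured TCP pose, the force, the opening and the grip force at its end, in the units of the state.
- arm.get_state(): the state, without advancing time (a new reading comes with each control period).
- grab_frame(name): name is "side" or "top"; returns a dict with "img" (400x640x3 uint8, red, green, blue), "vfov" (degrees; the focal length in pixels is half the picture's height over the tangent of half this angle, whatever the lens; pixels are square), "cx", "cy" (the principal point, pixels), "xyz" and "rotation" of the camera in the world. Camera axes: x right, y down, z forward; pixel columns grow to the right and rows downward; lengths in m; the calibration is good to about 2 mm. A picture is of the moment at which its call begins. There is no depth.
- arm.job_done(): hands the job in; it is judged then, once.
The state is a dict: "t": time; "q": joint angles; "qd": joint speeds; "joint_efforts": joint torques, N m; "eef_pos": TCP position; "ee_rot": TCP orientation; "force": force on the tool from outside, world axes, zero at the start; "moment": the same for the moment, N m; "width": finger opening in m; "gripper_force": force on a finger pad.
Only numpy, scipy, OpenCV 4.12 (cv2) and the standard library are available. Lean on these libraries where they do the work, as an engineer would, in place of code of your own. Each camera call takes 0.05 s, during which the arm holds its last target. There are 200 camera calls.

TASK

Take the size of the wide bore in the scrap bin's pivot blocks: pinch the bore gauge's pads so its plungers draw in, set it unlocked into the wide bore until its collar sits on the block, and let go so the plungers spring out against the walls. Then press the lock button right down to its stop, lift the gauge out without disturbing the setting (hold it by the plain faces, not the pads), and stand it back upright in its wooden holder, still locked at the size of the bore. Press gently and leave everything else on the desk where it is.

Things in the scene. Friction and masses are not known exactly. Their poses are not given: they have to be found in the camera images.
- gauge: Bore gauge, a steel hand tool of about 0.3 kg, upright in the holder at the start, unlocked. Sizes in mm. Origin: centre of the underside of its round stop collar (diameter 48, z 0 to 6); z up along the tool, plungers along y. From the bottom: tapered measuring head, collar, square stem with a pinch pad on either side, lock button.
- gauge_foot (a point): Centre of the lower end of the measuring head, z = -34 in the gauge frame. The head has diameter 29.5, its last 6 mm tapering to diameter 21.
- gauge_stem (a point): Middle of the stem at gripping height, z = 31 in the gauge frame. The stem is 24 along x, 20 along y, z 6 to 57; its ribbed plain faces are at x = +-12. Fingers closing along the gauge's x here hold the tool without touching pads or plungers. Fingers may reach down to z = 12 beside stem and pads.
- pad_a (a point): Middle of the outer face of the steel pinch pad on the +y side (18 along x, 4 thick, z 18 to 44), in one piece with the +y plunger. At y = 26 when free, 20 at its stop. Closing the fingers along the gauge's y across both pads draws both plungers in and holds the tool (springs under 1 N each; a grip of 25 N is ample). Letting go lets them spring out.
- pad_b (a point): The same on the -y side, y = -26 when free, -20 at its stop.
- tip_a (a point): Outermost point of the +y plunger (round rod of diameter 8, round nose), z = -18 in the gauge frame, y = 19.5 when free, 13.5 with the pad at its stop. tip_a to tip_b: 39 free, 27 pinched fully in (inside the head's outline), 32 to 33 against the walls of the wide bore. Free plungers do not enter that bore.
- tip_b (a point): The same point of the -y plunger.
- gauge_lock (a joint): Lock button travel, m: 0 = up, unlocked; 0.005 = right down on its hard stop, locked. It is stiff (6 N at first, 11 to 12 N just before the stop), stays where it is pushed, and from 0.0025 on clamps both plungers where they stand, firmly only near the stop. A locked clamp slips at about 10 N per plunger, so pinching the pads spoils the setting.
- lock_top (a point): Centre of the top of the black lock button (diameter 22) on the gauge's axis, z = 72 in the gauge frame when up; press straight down.
- holder: Wooden gauge holder, fixed, 84 along x, 96 along y, 46 high, with an oblong opening right through, 37 along its x and 52 along its y. Origin under its centre, z up. The gauge stands in it on its collar, plungers pointing along the holder's y (the long way of the opening; either way round).
- holder_seat (a point): Centre of the top of the opening in the holder, where the gauge's origin lies when it stands home.
- wide_block: Aluminium pivot block with the WIDE bore, fixed: 64 x 64 x 50 on a steel foot plate 110 x 64, with a plain vertical bore of diameter 32, 50 deep. Origin on its axis 58 below its top face, z up. The foot plates differ in thickness, 8 to 16 from start to start, so the top face lies 58 to 66 above the desk. It and narrow_block swap places.
- wide_block_mouth (a point): Centre of the wide bore at the top face of the block. With the gauge home its origin lies here, its collar flat on the block.
- narrow_block: Like wide_block, but its bore is only 22 wide; not part of the job.
- enclosure: Not part of the job; leave it where it is. Closed aluminium project box with a dent, 110 x 160 x 55, origin under its centre (mm).
- relay: Not part of the job; leave it where it is. Relay cube 28 x 28 x 48, black foot and clear top, origin under its centre (mm).
- spudger: Not part of the job; leave it where it is. Flat white nylon spudger about 138 long, 6 thick, origin under the middle of its shaft (mm).
- chip_tube: Not part of the job; leave it where it is. Blue translucent chip tube 420 x 12 x 9, lying, origin under its middle (mm).
- pivot_pin: Not part of the job; leave it where it is. Headed steel pin standing on its 28 head, 58 high, origin under its centre (mm).
- screwdriver: Not part of the job; leave it where it is. Screwdriver 150 long, lying, origin under its length (mm).
- scrap_bin (a joint): Not part of the job; leave it where it is. Tilt of the grey steel scrap bin (170 x 235 x 130, in a frame 270 wide, top at 155) about its side pins, rad; 0 = upright.
- bin_frame: Fixed frame of the scrap bin, origin under its centre, footprint 190 x 270, highest point 160.

How it is judged:
On the way, in this order (a step that is already met when the one before it is completed fails the run):
1. The gauge, unlocked, with its plungers pinched in, is home in the wide bore, collar on the block (z of gauge in the frame of wide_block_mouth below 0.0025 m and horizontal distance between gauge and wide_block_mouth below 0.003 m and angle between gauge's own z axis and vertical below 0.06 rad and distance between tip_a and tip_b below 0.03 m and value of joint gauge_lock below 0.002 m), for 0.1 s.
2. Still home and unlocked, the gauge's plungers have been let out onto the walls of the bore (z of gauge in the frame of wide_block_mouth below 0.0025 m and horizontal distance between gauge and wide_block_mouth below 0.003 m and angle between gauge's own z axis and vertical below 0.06 rad and distance between tip_a and tip_b between 0.0308 and 0.0336 m and value of joint gauge_lock below 0.002 m), for 0.2 s.
3. Still home and with the plungers out, the gauge is locked (z of gauge in the frame of wide_block_mouth below 0.0025 m and horizontal distance between gauge and wide_block_mouth below 0.003 m and angle between gauge's own z axis and vertical below 0.06 rad and distance between tip_a and tip_b between 0.0308 and 0.0336 m and value of joint gauge_lock above 0.0046 m), for 0.2 s.
4. The locked gauge is drawn clear of the block with its setting kept (distance between tip_a and tip_b between 0.0308 and 0.0336 m and value of joint gauge_lock above 0.0046 m and z of gauge in the frame of wide_block_mouth above 0.04 m), for 0.1 s.
At the end, for the whole second after the job is handed in: The gauge is let go and at rest, upright in the wooden holder (its origin within 10 mm of the holder seat sideways and 3 mm in height, tilt under 0.08 rad), the lock button down (over 4.6 mm of its 5 mm), and the plunger tips 30.8 to 33.6 mm apart (distance between tip_a and tip_b between 0.0308 and 0.0336 m and value of joint gauge_lock above 0.0046 m and horizontal distance between gauge and holder_seat below 0.01 m and z of gauge in the frame of holder_seat between -0.003 and 0.003 m and angle between gauge's own z axis and vertical below 0.08 rad and linear speed of gauge below 0.02 m/s and contact force between each of the arm, the fingers and gauge below 0.1 N); the robot touches nothing.
It fails at once if The gauge and the wide block press on each other with more than 30 N (contact force between gauge and wide_block above 30 N).
It fails at once if The robot presses on the wide block with more than 15 N (contact force between any of the arm, the fingers and wide_block above 15 N).
It fails at once if A bystander is moved by more than 25 mm (distance of any of enclosure, relay, spudger, chip_tube, pivot_pin, screwdriver from where it was at the start of the episode above 0.025 m).
It fails at once if The scrap bin is tilted (value of joint scrap_bin above 0.15 rad).
It also fails if it takes over 67 s, if anything falls off the work surface, if the arm or the gripper's body presses on something with over 40 N, if the wrist force passes 120 N, or if a joint passes its speed limit or range.

## Working session

There is one attempt and no reset: what is moved stays moved. The work goes in short steps, Python scripts to look and compute and a tool call to move; the robot and the scene stay as the last step left them, time stands still between calls to the robot, and variables do not carry over. Pictures are saved under pics/ and viewed, at most 10 in all, crops included, and the job is handed in when it is done.

Besides the shell and the picture viewer there is one more tool, called in YAML: its name, and indented under it one key for each argument. jog_arm: Moves the arm, as the interface text tells. Its arguments: {"type":"object","properties":{"deltas":{"type":"array"},"grip":{"type":"number"},"squeeze":{"type":"number"}},"required":["deltas"]}

```bash
mkdir -p pics; ls; cat > h.py <<'E'
import numpy as np,cv2
from station import arm,grab_frame
def cam(f):
    h=f["img"].shape[0];F=h/2/np.tan(np.radians(f["vfov"])/2)
    return F,np.array(f["xyz"]),np.array(f["rotation"])
def ray(f,u,v):
    F,p,R=cam(f);d=R@np.array([(u-f["cx"])/F,(v-f["cy"])/F,1.]);return p,d
def onz(f,u,v,z):
    p,d=ray(f,u,v);return p+d*(z-p[2])/d[2]
def proj(f,X):
    F,p,R=cam(f);c=R.T@(np.array(X)-p);return F*c[0]/c[2]+f["cx"],F*c[1]/c[2]+f["cy"]
def tri(a,ua,b,ub):
    p,d=ray(a,*ua);q,e=ray(b,*ub);s=np.linalg.lstsq(np.c_[d,-e],q-p,rcond=None)[0]
    A=p+d*s[0];B=q+e*s[1];return (A+B)/2,np.linalg.norm(A-B)
E
python3 - <<'E'
from h import *
import pickle
for n in("side","top"):
    f=grab_frame(n);pickle.dump(f,open(n+"0.pkl","wb"));cv2.imwrite(f"pics/{n}0.png",f["img"][:,:,::-1]);print(n,f["vfov"],f["cx"],f["cy"],f["xyz"],np.round(f["rotation"],3).tolist())
print(arm.get_state())
E
```

```text
pics
side 49.7044474548619 314.5000231897386 201.05419357152775 [0.52679805 1.1076304  1.30647953] [-2.411, -0.006, -3.114]
top 44.484166453953726 311.0068665193601 200.46221516900286 [0.45116557 0.02279878 1.54347517] [-3.063, 0.024, -1.562]
{'t': 0.1, 'q': array([ 1.47910962e+00,  3.59320530e-01,  1.11445858e-02, -3.22182670e-04,
       -1.22410555e+00, -2.88131195e-01]), 'qd': array([ 0.00075622, -0.00041591,  0.00140179,  0.00184959,  0.00100587,
       -0.00021471]), 'joint_efforts': array([-1.97691967e-03, -5.84167707e+01,  2.93752849e+01,  7.01564357e+00,
        1.01602566e-02, -4.55599275e-05]), 'eef_pos': array([0.25009522, 0.62647856, 0.22570795]), 'ee_rot': array([ 3.14008263e+00, -1.31665903e-04, -3.79927502e-01]), 'force': array([-0.72449882,  0.22830774, -0.18997653]), 'moment': array([ 0.03733584, -0.00427106, -0.03110059]), 'gripper_force': 0.0, 'width': 0.08766493277168404}
```

```bash
sed -i 's/R=h\/2/R=h\/2/; s/np.array(f\["rotation"\])/Rot.from_euler("xyz",f["rotation"]).as_matrix()/; 1a from scipy.spatial.transform import Rotation as Rot' h.py; cat h.py | head -8
```

```text
import numpy as np,cv2
from scipy.spatial.transform import Rotation as Rot
from station import arm,grab_frame
def cam(f):
    h=f["img"].shape[0];F=h/2/np.tan(np.radians(f["vfov"])/2)
    return F,np.array(f["xyz"]),Rot.from_euler("xyz",f["rotation"]).as_matrix()
def ray(f,u,v):
    F,p,R=cam(f);d=R@np.array([(u-f["cx"])/F,(v-f["cy"])/F,1.]);return p,d
```

View pics/side0.png

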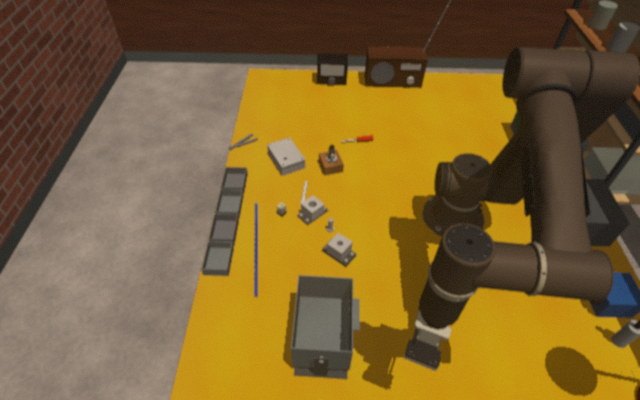

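View pics/top0.png

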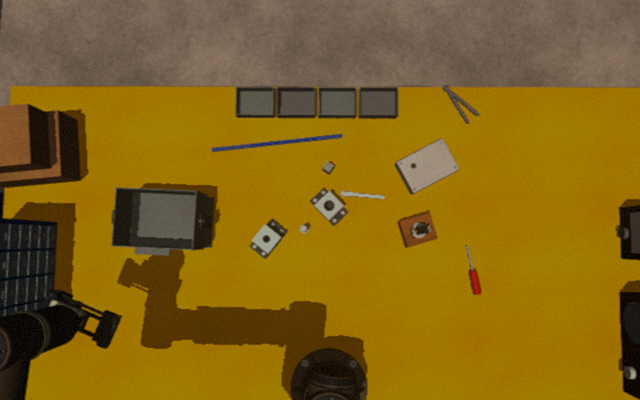

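```bash
python3 - <<'E'
from h import *
import pickle
a=pickle.load(open("side0.pkl","rb"));b=pickle.load(open("top0.pkl","rb"))
def c(f,x0,y0,x1,y1,s): return cv2.resize(f["img"][y0:y1,x0:x1],None,fx=s,fy=s,interpolation=cv2.INTER_CUBIC)
A=c(b,240,180,340,260,4);B=c(b,390,200,450,260,5)
C=c(a,290,180,370,270,4);D=c(a,310,135,360,185,5)
im=np.zeros((600,800,3),np.uint8)
def pu(p,x,y): h,w=min(p.shape[0],600-y),min(p.shape[1],800-x); im[y:y+h,x:x+w]=p[:h,:w]
# top row: A(400x320),B(300x300) ; bottom: C rows cut
pu(A,0,0);pu(B,400,0);pu(D,400,300);pu(C[:280],0,320)
cv2.imwrite("pics/crop0.png",np.clip(im[:,:,::-1]*1.3,0,255).astype(np.uint8))
E
```

```text
(no output)
```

View pics/crop0.png

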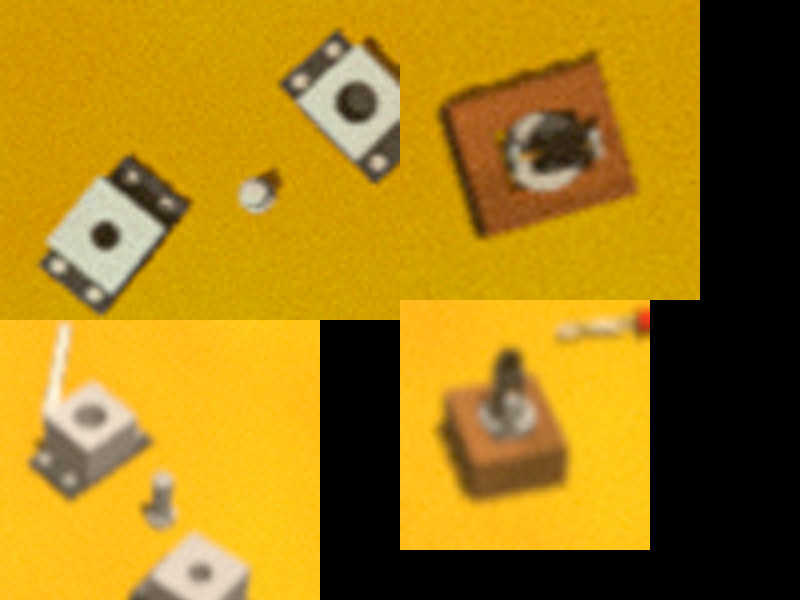

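```bash
python3 - <<'E'
from h import *
import pickle
a=pickle.load(open("side0.pkl","rb"));b=pickle.load(open("top0.pkl","rb"))
for n,f,rois in(("side",a,dict(wide=(298,194,334,226),narrow=(322,232,362,270),hold=(316,146,348,178))),("top",b,dict(wide=(305,180,355,230),narrow=(245,212,292,264),hold=(394,204,444,254)))):
    for k,(x0,y0,x1,y1) in rois.items():
        S=4;im=cv2.resize(f["img"][y0:y1,x0:x1],None,fx=S,fy=S,interpolation=cv2.INTER_CUBIC)
        hsv=cv2.cvtColor(im,cv2.COLOR_RGB2HSV);H,Sa,V=[hsv[...,i].astype(int) for i in range(3)]
        print(n,k,[ (int(np.percentile(c,p))) for c in(H,Sa,V) for p in(10,50,90)])
        if k=="hold": m=(H<14)&(Sa>110)
        else:
            m=(Sa<70)&(V>(190 if n=="side" else 150))
        m=cv2.morphologyEx(m.astype(np.uint8),cv2.MORPH_OPEN,np.ones((5,5)))
        cs,hi=cv2.findContours(m,cv2.RETR_CCOMP,cv2.CHAIN_APPROX_NONE)
        i=max(range(len(cs)),key=lambda i:cv2.contourArea(cs[i]) if hi[0][i][3]<0 else 0)
        T=lambda p:(np.array(p,float)+.5)/S-.5+np.array([x0,y0])
        hull=cv2.convexHull(cs[i]);r=cv2.minAreaRect(hull);M=cv2.moments(hull)
        print("  quad",T(cv2.boxPoints(r)).round(1).tolist(),"cen",T((M["m10"]/M["m00"],M["m01"]/M["m00"])).round(2),np.array(r[1])/S, T(cv2.approxPolyDP(hull,8,True)[:,0]).round(1).tolist())
        for j,c in enumerate(cs):
            if hi[0][j][3]==i and cv2.contourArea(c)>60:
                M=cv2.moments(c);print("  hole",T((M["m10"]/M["m00"],M["m01"]/M["m00"])).round(2),M["m00"]/S/S)
        if "--":cv2.imwrite(f"/tmp/{n}_{k}.png",m*255)
E
```

```text
side wide [16, 20, 22, 43, 144, 230, 98, 183, 199]
  quad [[301.4, 193.6], [304.1, 193.6], [304.1, 201.9], [301.4, 201.9]] cen [302.99 198.2 ] [8.25 2.75] [[303.9, 193.6], [302.4, 201.9]]
side narrow [16, 21, 23, 43, 214, 232, 88, 189, 198]Traceback (most recent call last):
  File "<stdin>", line 14, in <module>
ValueError: max() iterable argument is empty
```

```bash
cat > m.py <<'E'
from h import *
import pickle,sys
a=pickle.load(open("side0.pkl","rb"));b=pickle.load(open("top0.pkl","rb"))
S=8
def quad(f,x0,y0,x1,y1,hold,thr):
    im=cv2.resize(f["img"][y0:y1,x0:x1],None,fx=S,fy=S,interpolation=cv2.INTER_CUBIC)
    hsv=cv2.cvtColor(im,cv2.COLOR_RGB2HSV);H,Sa,V=[hsv[...,i].astype(int) for i in range(3)]
    m=((H<14)&(Sa>100)&(V>thr)) if hold else ((Sa<85)&(V>thr))
    m=m.astype(np.uint8)
    T=lambda p:(np.array(p,float)+.5)/S-.5+np.array([x0,y0])
    full=m.copy()
    if not hold: m=cv2.morphologyEx(m,cv2.MORPH_CLOSE,np.ones((5,5)))
    cs,_=cv2.findContours(m,cv2.RETR_EXTERNAL,cv2.CHAIN_APPROX_NONE)
    c=max(cs,key=cv2.contourArea)
    F=cv2.drawContours(np.zeros_like(m),[c],-1,1,-1)
    F=cv2.morphologyEx(F,cv2.MORPH_OPEN,np.ones((45,45)) if not hold else np.ones((15,15)))
    cs,_=cv2.findContours(F,cv2.RETR_EXTERNAL,cv2.CHAIN_APPROX_NONE)
    hull=cv2.convexHull(max(cs,key=cv2.contourArea));M=cv2.moments(hull)
    e=10
    while True:
        p=cv2.approxPolyDP(hull,e,True)
        if len(p)<=4:break
        e+=2
    out=dict(cen=T((M["m10"]/M["m00"],M["m01"]/M["m00"])),area=M["m00"]/S/S,corn=T(p[:,0]))
    if not hold:
        inner=cv2.erode(F,np.ones((25,25)));d=(inner&((V<(thr+0))).astype(np.uint8))
        n,l,st,ce=cv2.connectedComponentsWithStats(d)
        if n>1:
            i=1+np.argmax(st[1:,4]);out["hole"]=T(ce[i]);out["harea"]=st[i,4]/S/S
    return out
if __name__=="__main__":
  R={}
  for n,f,rois in(("side",a,dict(wide=(298,194,334,226,0,150),narrow=(322,230,362,270,0,150),hold=(316,146,348,178,1,80))),("top",b,dict(wide=(305,180,355,230,0,140),narrow=(245,212,292,264,0,140),hold=(394,204,444,254,1,40)))):
    for k,r in rois.items():
        R[n,k]=o=quad(f,*r);print(n,k,{q:np.round(v,1).tolist() for q,v in o.items()})
  for k in("wide","narrow"):
    for q in("cen","hole"): print(k,q,*tri(a,R["side",k][q],b,R["top",k][q]))
E
python3 m.py
```

```text
side wide {'cen': [311.9, 203.7], 'area': 166.6, 'corn': [[319.9, 201.1], [314.8, 210.1], [303.8, 205.6], [309.7, 197.6]], 'hole': [312.2, 203.6], 'harea': 39.4}
side narrow {'cen': [339.5, 242.8], 'area': 215.4, 'corn': [[341.2, 235.3], [348.3, 245.3], [338.1, 250.6], [330.4, 239.9]], 'hole': [339.7, 242.8], 'harea': 25.1}Traceback (most recent call last):
  File "m.py", line 35, in <module>
    R[n,k]=o=quad(f,*r);print(n,k,{q:np.round(v,1).tolist() for q,v in o.items()})
             ~~~~^^^^^^
  File "m.py", line 18, in quad
    hull=cv2.convexHull(max(cs,key=cv2.contourArea));M=cv2.moments(hull)
                        ~~~^^^^^^^^^^^^^^^^^^^^^^^^
ValueError: max() iterable argument is empty
```

```bash
sed -i 's/H<14/H<17/' m.py; python3 m.py; python3 - <<'E'
from m import *
print(a["img"][158:172:2,318:346:2].tolist()[3])
E
```

```text
side wide {'cen': [311.9, 203.7], 'area': 166.6, 'corn': [[319.9, 201.1], [314.8, 210.1], [303.8, 205.6], [309.7, 197.6]], 'hole': [312.2, 203.6], 'harea': 39.4}
side narrow {'cen': [339.5, 242.8], 'area': 215.4, 'corn': [[341.2, 235.3], [348.3, 245.3], [338.1, 250.6], [330.4, 239.9]], 'hole': [339.7, 242.8], 'harea': 25.1}
side hold {'cen': [330.3, 162.3], 'area': 353.4, 'corn': [[319.3, 154.1], [338.4, 155.6], [340.7, 169.6], [324.7, 173.1]]}
top wide {'cen': [328.6, 205.0], 'area': 377.6, 'corn': [[331.8, 193.7], [340.1, 207.9], [325.8, 216.3], [317.1, 202.2]], 'hole': [328.6, 205.2], 'harea': 105.1}
top narrow {'cen': [265.8, 238.4], 'area': 388.3, 'corn': [[267.7, 226.8], [277.4, 240.1], [264.1, 249.9], [254.3, 236.4]], 'hole': [265.9, 238.4], 'harea': 54.6}
top hold {'cen': [417.3, 229.2], 'area': 898.2, 'corn': [[428.2, 212.2], [436.3, 237.9], [405.8, 245.8], [398.6, 220.9]]}
wide cen [0.55654582 0.00523568 0.06024069] 0.004080247509619593
wide hole [0.55569354 0.00520327 0.06099289] 0.0035917793920391457
narrow cen [0.45349126 0.19387829 0.06798677] 0.0032883694697728003
narrow hole [0.45299689 0.19366208 0.06822424] 0.0027339190261997737
[[160, 118, 19], [88, 62, 22], [84, 58, 24], [144, 92, 45], [155, 100, 52], [150, 98, 50], [145, 94, 50], [147, 94, 48], [141, 89, 45], [134, 86, 41], [126, 84, 41], [123, 80, 37], [127, 87, 34], [185, 142, 23]]
```

```bash
python3 - <<'E'
from m import *
h=quad(b,394,204,444,254,1,90);print(h["corn"].round(1).tolist(),h["cen"],h["area"])
P=np.array([onz(b,*c,.046) for c in h["corn"]]);print(P.round(4));E=np.roll(P,-1,0)-P
print([(round(np.linalg.norm(e),4),round(np.degrees(np.arctan2(e[1],e[0])),1)) for e in E],"cen",onz(b,*h["cen"],.046))
w=quad(b,305,180,355,230,0,140);P=np.array([onz(b,*c,.061) for c in w["corn"]]);E=np.roll(P,-1,0)-P
print([(round(np.linalg.norm(e),4),round(np.degrees(np.arctan2(e[1],e[0])),1)) for e in E],"wide top",onz(b,*w["hole"],.061),"side",onz(a,311.9,203.7,.061))
# gauge: bright (collar) & dark pixels in holder
for n,f,(x0,y0,x1,y1) in(("top",b,(405,215,432,243)),("side",a,(322,140,344,168))):
    im=cv2.resize(f["img"][y0:y1,x0:x1],None,fx=8,fy=8,interpolation=cv2.INTER_CUBIC);hsv=cv2.cvtColor(im,cv2.COLOR_RGB2HSV).astype(int)
    for nm,m in(("bright",(hsv[...,1]<90)&(hsv[...,2]>100)),("dark",hsv[...,2]<80)):
        k,l,st,ce=cv2.connectedComponentsWithStats(m.astype(np.uint8));i=1+np.argmax(st[1:,4])
        ys,xs=np.nonzero(l==i);q=np.c_[xs,ys].astype(np.float32)
        r=cv2.minAreaRect(q);print(n,nm,"bbox",(st[i,:4]/8).round(1)+[x0,y0,0,0],"cen",(ce[i]/8+[x0,y0]-.44).round(1),"rect",np.array(r[0])/8+[x0,y0],np.array(r[1])/8,r[2])
print(proj(b,[.556,.005,.2]),proj(a,[.556,.005,.2]))
E
```

```text
[[428.2, 212.2], [436.3, 237.9], [407.1, 245.9], [399.6, 220.1]] [417.87777754 229.04675967] 864.0390625
[[ 0.5356 -0.2984  0.046 ]
 [ 0.4575 -0.3222  0.046 ]
 [ 0.4326 -0.2336  0.046 ]
 [ 0.5109 -0.2114  0.046 ]]
[(np.float64(0.0816), np.float64(-163.1)), (np.float64(0.092), np.float64(105.7)), (np.float64(0.0815), np.float64(15.8)), (np.float64(0.0905), np.float64(-74.2))] cen [ 0.48402476 -0.26670438  0.046     ]
[(np.float64(0.0501), np.float64(-149.7)), (np.float64(0.0502), np.float64(120.9)), (np.float64(0.0505), np.float64(32.1)), (np.float64(0.0518), np.float64(-59.6))] wide top [0.55389519 0.0052963  0.061     ] side [0.55874821 0.00557208 0.061     ]
top bright bbox [412.1 229.   13.6   8.9] cen [417.4 234.4] rect [417.88769341 234.59688759] [13.99294949  6.9952426 ] 22.01128387451172
top dark bbox [414.4 222.1  14.6  12.4] cen [421.8 228.1] rect [421.769104   228.20056152] [11.8392849  14.94428349] 84.5596694946289
side bright bbox [330.9 153.6   6.    8.5] cen [333.4 157.4] rect [333.86045742 157.84350014] [5.83103085 8.4146986 ] 0.9877604246139526
side dark bbox [328.4 145.9   5.6  12.4] cen [330.7 150.8] rect [331.47500038 152.11249924] [ 4.63024902 12.54697609] 10.619654655456543
(np.float64(329.34373534606175), np.float64(200.94475248880616)) (np.float64(312.7422878323519), np.float64(178.09987678966323))
```

```bash
cat > go.py <<'E'
import sys
from h import *
def go(x,y,z,yawdeg,s=None):
    s=s or arm.get_state();R=Rot.from_euler("xyz",s["ee_rot"]).as_matrix()
    d=R.T@(np.array([x,y,z])-s["eef_pos"])/.06;t=-(yawdeg-np.degrees(s["ee_rot"][2]))
    t=(t+180)%360-180;print("t",s["t"],"pos",s["eef_pos"].round(4),"rpy",s["ee_rot"].round(4),"F",s["force"].round(2),"->",d.round(3),round(t/5,3))
if __name__=="__main__":go(*map(float,sys.argv[1:5]))
E
python3 go.py .52 .22 .26 -21.77; python3 go.py .484 -.267 .26 15.7
```

```text
t 0.1 pos [0.2501 0.6265 0.2257] rpy [ 3.1401e+00 -1.0000e-04 -3.7990e-01] F [-0.72  0.23 -0.19] -> [ 6.69   4.624 -0.564] 0.0
t 0.1 pos [0.2501 0.6265 0.2257] rpy [ 3.1401e+00 -1.0000e-04 -3.7990e-01] F [-0.72  0.23 -0.19] -> [ 9.143 12.385 -0.552] -7.494
```

jog_arm:
  deltas:
    - [[1,0.7,-0.56,0],[2,1.4,-0.56,-1],[3,2.1,-0.56,-2],[4,2.8,-0.56,-3],[5,3.5,-0.56,-4],[6,4.2,-0.56,-5],[6.7,4.7,-0.56,-6],[6.7,4.7,-0.56,-7.5]]
  grip: 87

```text
t: 1.1
eef_pos: [0.5197, 0.214, 0.2601]
ee_rot: [-3.142, 0.0, 0.278]
force: [1.6, 1.0, -0.4]
width: 0.0869
gripper_force: 0.0
```

```bash
python3 go.py .484 -.267 .2 15.7
```

```text
t 1.1 pos [0.5197 0.214  0.2601] rpy [-3.1415e+00  1.0000e-04  2.7840e-01] F [ 1.56  0.97 -0.4 ] -> [-2.775  7.544  1.001] 0.051
```

jog_arm:
  deltas:
    - [[-0.37,1,0,0],[-0.74,2,0,0],[-1.1,3,0,0],[-1.5,4,0.3,0],[-1.9,5,0.5,0],[-2.25,6,0.7,0],[-2.6,7,1,0.05],[-2.775,7.545,1,0.05]]

```text
t: 2.1
eef_pos: [0.4803, -0.2669, 0.1989]
ee_rot: [-3.141, 0.002, 0.27]
force: [1.3, -0.5, 1.1]
width: 0.0869
gripper_force: 0.0
```

```bash
python3 - <<'E'
from h import *
import pickle,go
s=arm.get_state();go.go(.484,-.267,.17,15.7,s);print(s["qd"].round(3))
p=s["eef_pos"];ims=[]
for n in("side","top"):
    f=grab_frame(n);pickle.dump(f,open(n+"1.pkl","wb"));R=Rot.from_euler("xyz",s["ee_rot"]).as_matrix()
    im=f["img"].copy();print(n,proj(f,p))
    x0,y0=(int(v) for v in proj(f,p));x0-=40;y0-=40
    c=cv2.resize(im[y0:y0+80,x0:x0+80],None,fx=5,fy=5,interpolation=cv2.INTER_CUBIC)
    for q in([0,.0435,0],[0,-.0435,0],[0,0,0]):
        u=(np.array(proj(f,p+R@q))-[x0,y0]+.5)*5;cv2.drawMarker(c,tuple(int(v) for v in u),(0,255,0),0,12)
    print(x0,y0);ims.append(c)
cv2.imwrite("pics/g1.png",np.clip(np.hstack(ims)[:,:,::-1]*1.5,0,255).astype(np.uint8))
E
```

```text
t 2.1 pos [ 0.4803 -0.2669  0.1989] rpy [-3.1405e+00  1.6000e-03  2.6960e-01] F [ 1.33 -0.47  1.1 ] -> [0.059 0.019 0.481] -0.051
[-0.801  0.305  0.311  0.007  0.011  0.8  ]
side (np.float64(333.51553537999035), np.float64(130.95930199029735))
293 90
top (np.float64(428.81857944023), np.float64(229.2585640155629))
388 189
```

View pics/g1.png

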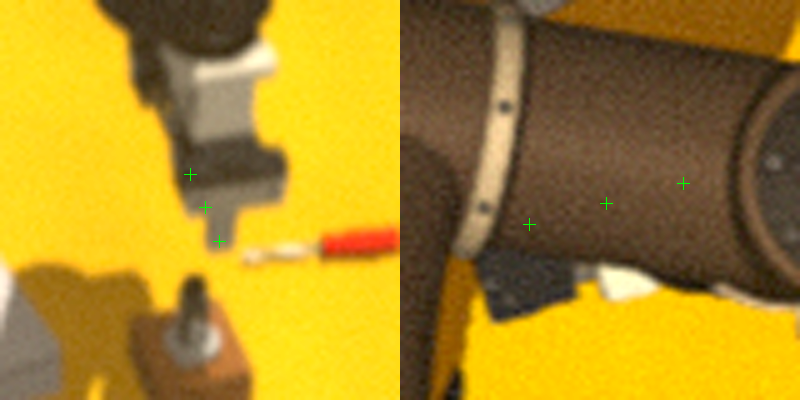

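jog_arm:
  deltas:
    - [[0.03,0.01,0.4,0],[0.06,0.02,0.85,0],[0.06,0.02,0.85,0],[0.06,0.02,0.85,0]]

```text
t: 2.7
eef_pos: [0.4859, -0.265, 0.15]
ee_rot: [3.141, -0.0, 0.271]
force: [1.2, 0.1, 0.3]
width: 0.087
gripper_force: 0.0
```

```bash
python3 - <<'E'
from h import *
import pickle,go
s=arm.get_state();go.go(.484,-.267,.14,15.7,s)
p=s["eef_pos"];f=grab_frame("side");pickle.dump(f,open("side2.pkl","wb"));R=Rot.from_euler("xyz",s["ee_rot"]).as_matrix()
x0,y0=300,110
c=cv2.resize(f["img"][y0:y0+70,x0:x0+70],None,fx=8,fy=8,interpolation=cv2.INTER_CUBIC)
P=[p+R@np.array(q) for q in([0,.0435,0],[0,-.0435,0],[.0095,.0435,0],[-.0095,.0435,0],[0,.065,0])]+[np.array([.484,-.267,z]) for z in(.118,.052)]
for q in P:
    u=(np.array(proj(f,q))-[x0,y0]+.5)*8;cv2.drawMarker(c,tuple(int(v) for v in u),(0,255,0),0,12)
cv2.imwrite("pics/g2.png",np.clip(c[:,:,::-1]*1.5,0,255).astype(np.uint8))
E
```

```text
t 2.7 pos [ 0.4859 -0.265   0.15  ] rpy [ 3.141e+00 -4.000e-04  2.710e-01] F [1.2  0.09 0.3 ] -> [-0.039  0.023  0.167] -0.034
```

View pics/g2.png

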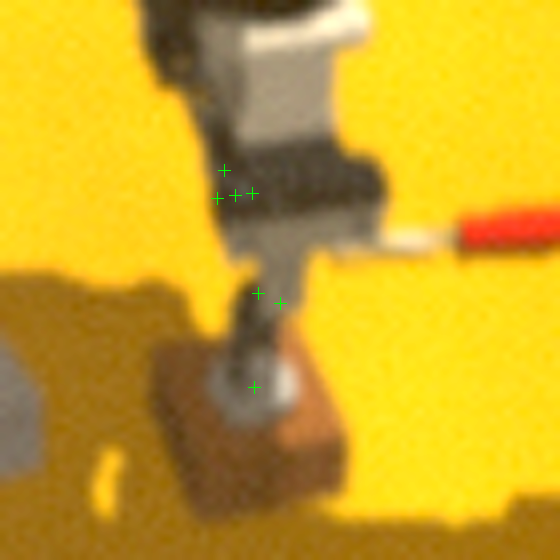

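jog_arm:
  deltas:
    - [[-0.035,0.025,0,-0.03],[-0.035,0.025,0.4,-0.03],[-0.035,0.025,0.8,-0.03],[-0.035,0.025,1.2,-0.03],[-0.035,0.025,1.5,-0.03],[-0.035,0.025,1.5,-0.03],[-0.035,0.025,1.5,-0.03]]

```text
t: 3.62
eef_pos: [0.4845, -0.2674, 0.0603]
ee_rot: [3.141, -0.001, 0.273]
force: [0.3, -0.3, 0.2]
width: 0.0869
gripper_force: 0.0
```

```bash
python3 go.py .484 -.267 .059 15.7
```

```text
t 3.625 pos [ 0.4845 -0.2674  0.0603] rpy [ 3.1407e+00 -1.2000e-03  2.7330e-01] F [ 0.3  -0.35  0.19] -> [-0.006 -0.008  0.021] -0.008
```

Close on the pads, 25 N.

jog_arm:
  deltas:
    - [[0,0,0.01,0],[0,0,0.01,0],[0,0,0.01,0],[0,0,0.01,0],[0,0,0.01,0],[0,0,0.01,0],[0,0,0.01,0],[0,0,0.01,0]]
  grip: 30
  squeeze: 25

```text
t: 4.62
eef_pos: [0.4843, -0.2675, 0.0591]
ee_rot: [3.141, -0.001, 0.273]
force: [0.3, -1.5, 6.9]
width: 0.0373
gripper_force: 24.8
```

jog_arm:
  deltas:
    - [[0,0,-0.05,0],[0,0,-0.1,0],[0,0,-0.15,0],[0,0,-0.15,0]]

```text
t: 5.12
eef_pos: [0.4838, -0.2671, 0.0677]
ee_rot: [-3.142, -0.0, 0.273]
force: [-0.0, 0.8, -3.6]
width: 0.0372
gripper_force: 24.7
```

```bash
python3 - <<'E'
from h import *
import pickle,go
s=arm.get_state();go.go(.484,-.267,.14,15.7,s);print(s["moment"].round(3),s["width"])
p=s["eef_pos"];f=grab_frame("side");pickle.dump(f,open("side3.pkl","wb"))
x0,y0=300,110
c=cv2.resize(f["img"][y0:y0+70,x0:x0+70],None,fx=8,fy=8,interpolation=cv2.INTER_CUBIC)
for q in [p-[0,0,.013],p-[0,0,.013-.006]]:
    u=(np.array(proj(f,q))-[x0,y0]+.5)*8;cv2.drawMarker(c,tuple(int(v) for v in u),(0,255,0),0,12)
cv2.imwrite("pics/g3.png",np.clip(c[:,:,::-1]*1.8,0,255).astype(np.uint8))
E
```

```text
t 5.125 pos [ 0.4838 -0.2671  0.0677] rpy [-3.1415e+00 -1.0000e-04  2.7290e-01] F [-0.01  0.76 -3.63] -> [ 4.000e-03 -1.000e-03 -1.206e+00] -0.012
[-0.059  0.009  0.002] 0.037196061546874486
```

View pics/g3.png

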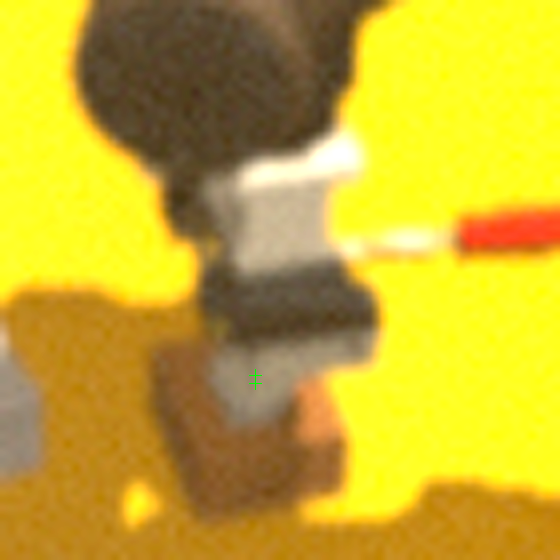

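jog_arm:
  deltas:
    - [[0,0,-0.4,0],[0,0,-0.8,0],[0,0,-1.2,0],[0,0,-1.5,0],[0,0,-1.5,0]]

```text
t: 5.8
eef_pos: [0.4846, -0.2673, 0.1587]
ee_rot: [3.14, -0.002, 0.273]
force: [-0.3, 0.2, -4.5]
width: 0.0373
gripper_force: 24.7
```

```bash
python3 go.py .557 .0053 .16 15.7
```

```text
t 5.8 pos [ 0.4846 -0.2673  0.1587] rpy [ 3.1404e+00 -2.5000e-03  2.7310e-01] F [-0.3   0.16 -4.55] -> [ 2.388 -4.049 -0.021] -0.011
```

jog_arm:
  deltas:
    - [[0.4,-0.7,0,0],[0.8,-1.4,0,0],[1.2,-2.1,0,0],[1.6,-2.8,0,0],[2.0,-3.5,0,0],[2.39,-4.05,0,0],[2.39,-4.05,0,0],[2.39,-4.05,0,0]]

```text
t: 6.8
eef_pos: [0.5555, 0.0055, 0.1563]
ee_rot: [-3.141, 0.002, 0.273]
force: [0.3, -0.5, -3.5]
width: 0.037
gripper_force: 24.7
```

```bash
python3 go.py .557 .0053 .125 15.7
```

```text
t 6.8 pos [0.5555 0.0055 0.1563] rpy [-3.1415e+00  2.2000e-03  2.7340e-01] F [ 0.31 -0.5  -3.52] -> [0.024 0.009 0.522] -0.007
```

jog_arm:
  deltas:
    - [[0.02,0.01,0.25,0],[0.02,0.01,0.5,0],[0.02,0.01,0.5,0],[0.02,0.01,0.5,0]]

```text
t: 7.3
eef_pos: [0.5578, 0.0049, 0.1275]
ee_rot: [3.141, 0.0, 0.273]
force: [0.4, -0.3, -3.4]
width: 0.037
gripper_force: 24.7
```

```bash
python3 - <<'E'
from h import *
import pickle,go
s=arm.get_state();go.go(.557,.0053,.125,15.7,s)
p=s["eef_pos"];f=grab_frame("side");pickle.dump(f,open("side4.pkl","wb"))
x0,y0=285,160
c=cv2.resize(f["img"][y0:y0+70,x0:x0+70],None,fx=8,fy=8,interpolation=cv2.INTER_CUBIC)
for q in [p-[0,0,.013],p-[0,0,.047]]:
    u=(np.array(proj(f,q))-[x0,y0]+.5)*8;cv2.drawMarker(c,tuple(int(v) for v in u),(0,255,0),0,12)
u=(np.array([312,203.65])-[x0,y0]+.5)*8;cv2.drawMarker(c,tuple(int(v) for v in u),(255,0,0),0,12)
cv2.imwrite("pics/g4.png",np.clip(c[:,:,::-1]*1.4,0,255).astype(np.uint8))
E
```

```text
t 7.3 pos [0.5578 0.0049 0.1275] rpy [3.1414e+00 3.0000e-04 2.7270e-01] F [ 0.37 -0.33 -3.4 ] -> [-0.01  -0.01   0.041] -0.016
```

View pics/g4.png

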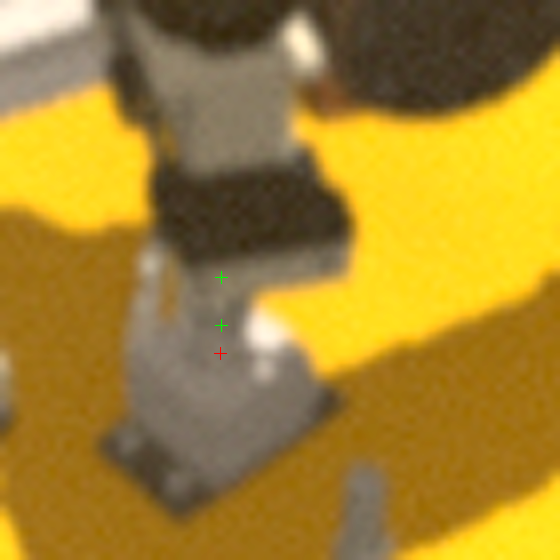

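jog_arm:
  deltas:
    - [[-0.01,-0.01,0.2,0],[-0.01,-0.01,0.3,0],[-0.01,-0.01,0.35,0],[-0.01,-0.01,0.4,0],[-0.01,-0.01,0.4,0]]

```text
t: 7.98
eef_pos: [0.5569, 0.0056, 0.1034]
ee_rot: [3.142, 0.0, 0.273]
force: [-0.0, 0.4, -3.7]
width: 0.0374
gripper_force: 24.7
```

jog_arm:
  deltas:
    - [[0,0,0.05,0],[0,0,0.1,0],[0,0,0.1,0],[0,0,0.1,0]]

```text
t: 8.48
eef_pos: [0.5569, 0.0056, 0.0975]
ee_rot: [3.142, 0.0, 0.273]
force: [0.2, -0.2, -3.8]
width: 0.0371
gripper_force: 24.7
```

jog_arm:
  deltas:
    - [[0,0,0.05,0],[0,0,0.1,0],[0,0,0.15,0],[0,0,0.2,0],[0,0,0.2,0],[0,0,0.2,0]]

```text
t: 9.22
eef_pos: [0.5568, 0.0056, 0.0854]
ee_rot: [3.142, 0.0, 0.273]
force: [0.9, -1.9, -5.1]
width: 0.0374
gripper_force: 24.7
```

jog_arm:
  deltas:
    - [[0.002,0.011,0.03,0],[0.002,0.011,0.06,0],[0.002,0.011,0.09,0],[0.002,0.011,0.09,0],[0.002,0.011,0.09,0]]

```text
t: 9.85
eef_pos: [0.5572, 0.0051, 0.0802]
ee_rot: [-3.142, 0.0, 0.273]
force: [-0.1, 0.7, -4.3]
width: 0.037
gripper_force: 24.7
```

jog_arm:
  deltas:
    - [[0,0,0.02,0],[0,0,0.04,0],[0,0,0.04,0],[0,0,0.04,0]]

```text
t: 10.35
eef_pos: [0.5573, 0.0051, 0.0778]
ee_rot: [3.142, -0.0, 0.273]
force: [0.5, -0.1, -4.2]
width: 0.0372
gripper_force: 24.7
```

jog_arm:
  deltas:
    - [[0,0,0.01,0],[0,0,0.02,0],[0,0,0.03,0],[0,0,0.03,0]]

```text
t: 10.85
eef_pos: [0.5572, 0.0051, 0.0759]
ee_rot: [-3.142, 0.0, 0.273]
force: [-0.1, 0.2, -3.1]
width: 0.0369
gripper_force: 24.7
```

jog_arm:
  deltas:
    - [[0,0,0.01,0],[0,0,0.02,0],[0,0,0.02,0],[0,0,0.02,0]]

```text
t: 11.35
eef_pos: [0.5572, 0.0051, 0.0748]
ee_rot: [3.142, -0.0, 0.273]
force: [-0.0, 1.3, -3.2]
width: 0.0373
gripper_force: 24.7
```

jog_arm:
  deltas:
    - [[0,0,0.01,0],[0,0,0.02,0],[0,0,0.02,0],[0,0,0.02,0]]

```text
t: 11.85
eef_pos: [0.5572, 0.0051, 0.0736]
ee_rot: [3.142, -0.0, 0.273]
force: [-0.5, -0.2, -3.8]
width: 0.037
gripper_force: 24.7
```

jog_arm:
  deltas:
    - [[0,0,0.01,0],[0,0,0.02,0],[0,0,0.02,0],[0,0,0.02,0]]

```text
t: 12.35
eef_pos: [0.5572, 0.0051, 0.0724]
ee_rot: [3.142, 0.0, 0.273]
force: [0.5, -0.2, -4.0]
width: 0.0371
gripper_force: 24.7
```

jog_arm:
  deltas:
    - [[0,0,0.01,0],[0,0,0.02,0],[0,0,0.02,0],[0,0,0.02,0]]

```text
t: 12.85
eef_pos: [0.5573, 0.005, 0.0714]
ee_rot: [3.141, -0.0, 0.273]
force: [-0.4, -1.0, 1.1]
width: 0.0374
gripper_force: 24.7
```

jog_arm:
  deltas:
    - [[0,0,0.005,0],[0,0,0.008,0],[0,0,0.008,0]]

```text
t: 13.22
eef_pos: [0.5573, 0.005, 0.0713]
ee_rot: [3.141, -0.0, 0.273]
force: [-2.5, -0.0, 4.8]
width: 0.0373
gripper_force: 24.7
```

jog_arm:
  deltas:
    - [[0,0,-0.005,0],[0,0,-0.005,0],[0,0,-0.005,0],[0,0,-0.005,0],[0,0,-0.005,0],[0,0,-0.005,0],[0,0,-0.005,0],[0,0,-0.005,0]]
  grip: 80

```text
t: 14.22
eef_pos: [0.5572, 0.0051, 0.071]
ee_rot: [-3.142, -0.0, 0.273]
force: [-0.2, -0.8, 0.6]
width: 0.0804
gripper_force: 0.0
```

jog_arm:
  deltas:
    - [[0,0,-0.3,0],[0,0,-0.8,0],[0,0,-1.3,0],[0,0,-1.3,0]]

```text
t: 14.72
eef_pos: [0.5588, 0.0055, 0.1516]
ee_rot: [3.141, -0.005, 0.273]
force: [0.7, -0.6, -0.1]
width: 0.0804
gripper_force: 0.0
```

jog_arm:
  deltas:
    - [[0,0,0,0],[0,0,0,0],[0,0,0,0],[0,0,0,0],[0,0,0,0],[0,0,0,0],[0,0,0,0]]
  grip: 0
  squeeze: 10

```text
t: 15.6
eef_pos: [0.5572, 0.0051, 0.149]
ee_rot: [-3.142, -0.0, 0.273]
force: [-0.8, 0.1, -0.1]
width: 0.0154
gripper_force: 0.0
```

```bash
python3 - <<'E'
from h import *
import pickle,go
s=arm.get_state();go.go(.5573,.0051,.133,15.6,s)
p=s["eef_pos"];f=grab_frame("side");pickle.dump(f,open("side5.pkl","wb"))
x0,y0=285,160
c=cv2.resize(f["img"][y0:y0+70,x0:x0+70],None,fx=8,fy=8,interpolation=cv2.INTER_CUBIC)
for q in [p,[.5573,.0051,.058],[.5573,.0051,.130]]:
    u=(np.array(proj(f,q))-[x0,y0]+.5)*8;cv2.drawMarker(c,tuple(int(v) for v in u),(0,255,0),0,12)
cv2.imwrite("pics/g5.png",np.clip(c[:,:,::-1]*1.8,0,255).astype(np.uint8))
E
```

```text
t 15.6 pos [0.5572 0.0051 0.149 ] rpy [-3.1416e+00 -1.0000e-04  2.7290e-01] F [-0.75  0.1  -0.09] -> [ 0.001 -0.     0.267] 0.007
```

View pics/g5.png

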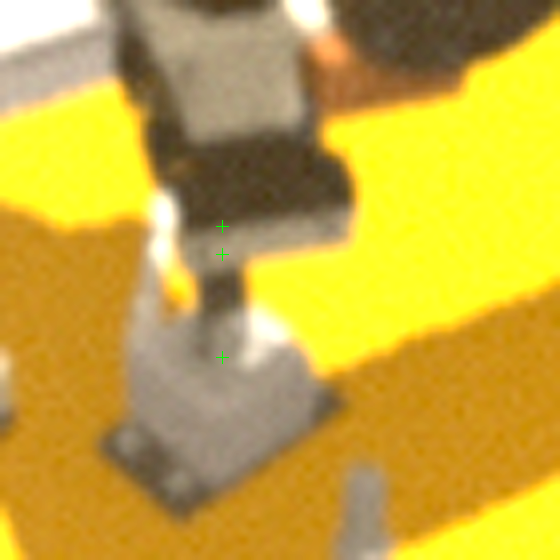

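jog_arm:
  deltas:
    - [[0,0,0,0],[0,0,0.05,0],[0,0,0.1,0],[0,0,0.15,0],[0,0,0.2,0],[0,0,0.25,0],[0,0,0.25,0]]

```text
t: 16.52
eef_pos: [0.557, 0.005, 0.1337]
ee_rot: [-3.142, 0.001, 0.273]
force: [-0.3, 0.2, 0.9]
width: 0.0006
gripper_force: 0.0
```

jog_arm:
  deltas:
    - [[0,0,0.02,0],[0,0,0.04,0],[0,0,0.06,0],[0,0,0.06,0],[0,0,0.06,0]]

```text
t: 17.15
eef_pos: [0.5573, 0.0051, 0.1304]
ee_rot: [3.142, -0.0, 0.273]
force: [0.5, 0.0, 0.5]
width: 0.0004
gripper_force: 0.2
```

jog_arm:
  deltas:
    - [[0,0,0.01,0],[0,0,0.02,0],[0,0,0.03,0],[0,0,0.03,0]]

```text
t: 17.65
eef_pos: [0.5574, 0.0051, 0.1291]
ee_rot: [3.141, -0.001, 0.273]
force: [-0.1, 0.7, 5.4]
width: 0.0006
gripper_force: 2.5
```

jog_arm:
  deltas:
    - [[0,0,0.015,0],[0,0,0.03,0],[0,0,0.045,0],[0,0,0.045,0]]

```text
t: 18.15
eef_pos: [0.5575, 0.005, 0.1268]
ee_rot: [3.141, -0.001, 0.273]
force: [-2.4, -0.2, 8.7]
width: 0.0003
gripper_force: 3.8
```

jog_arm:
  deltas:
    - [[0,0,0.01,0],[0,0,0.02,0],[0,0,0.02,0],[0,0,0.02,0]]

```text
t: 18.65
eef_pos: [0.5575, 0.005, 0.1258]
ee_rot: [3.141, -0.001, 0.273]
force: [-2.4, 0.5, 9.6]
width: 0.0003
gripper_force: 4.7
```

jog_arm:
  deltas:
    - [[0,0,0.01,0],[0,0,0.015,0],[0,0,0.015,0],[0,0,0.015,0]]

```text
t: 19.15
eef_pos: [0.5576, 0.005, 0.1254]
ee_rot: [3.141, -0.001, 0.274]
force: [-4.3, 0.1, 13.0]
width: 0.0006
gripper_force: 6.4
```

jog_arm:
  deltas:
    - [[0,0,0.008,0],[0,0,0.01,0],[0,0,0.01,0]]

```text
t: 19.52
eef_pos: [0.5579, 0.005, 0.1253]
ee_rot: [3.141, -0.002, 0.274]
force: [-5.8, 1.2, 16.2]
width: 0.0005
gripper_force: 8.4
```

jog_arm:
  deltas:
    - [[-0.003,0,-0.1,0],[-0.003,0,-0.3,0],[0,0,-0.4,1],[0,0,-0.5,3],[0,0,-0.5,5],[0,0,-0.5,7],[0,0,-0.5,9],[0,0,-0.5,11]]
  squeeze: 20

```text
t: 20.52
eef_pos: [0.5573, 0.0051, 0.1536]
ee_rot: [-3.141, -0.0, -0.693]
force: [0.5, -0.3, -0.2]
width: 0.0006
gripper_force: 0.0
```

jog_arm:
  deltas:
    - [[0,0,0,2],[0,0,0,4],[0,0,0,6],[0,0,0,7],[0,0,0,7],[0,0,0,7],[0,0,0,7]]
  grip: 70

```text
t: 21.4
eef_pos: [0.5573, 0.0051, 0.1533]
ee_rot: [-3.142, 0.0, -1.297]
force: [0.3, 0.0, 0.2]
width: 0.0649
gripper_force: 0.0
```

```bash
python3 go.py .5573 .0051 .0735 -74.4
```

```text
t 21.4 pos [0.5573 0.0051 0.1533] rpy [-3.1415  0.     -1.2967] F [0.31 0.04 0.2 ] -> [-1.000e-03 -1.000e-03  1.329e+00] 0.021
```

jog_arm:
  deltas:
    - [[0,0,0.3,0],[0,0,0.6,0],[0,0,0.9,0],[0,0,1.15,0],[0,0,1.33,0],[0,0,1.33,0],[0,0,1.33,0]]

```text
t: 22.28
eef_pos: [0.5577, 0.0052, 0.0739]
ee_rot: [-3.141, -0.0, -1.298]
force: [-0.6, 0.2, -0.2]
width: 0.07
gripper_force: 0.0
```

jog_arm:
  deltas:
    - [[0,0,0,0],[0,0,0,0],[0,0,0,0],[0,0,0,0],[0,0,0,0],[0,0,0,0],[0,0,0,0],[0,0,0,0]]
  grip: 16
  squeeze: 25

```text
t: 23.28
eef_pos: [0.5559, 0.0044, 0.0732]
ee_rot: [3.139, -0.0, -1.298]
force: [-5.1, -2.4, 5.1]
width: 0.024
gripper_force: 24.7
```

jog_arm:
  deltas:
    - [[0,0.015,0,0],[0,0.033,-0.01,0],[0,0.033,-0.01,0]]

```text
t: 23.65
eef_pos: [0.5552, 0.0045, 0.0736]
ee_rot: [3.141, 0.0, -1.298]
force: [-0.5, -0.7, -3.5]
width: 0.0246
gripper_force: 24.9
```

jog_arm:
  deltas:
    - [[0,0,-0.05,0],[0,0,-0.15,0],[0,0,-0.25,0],[0,0,-0.35,0],[0,0,-0.35,0]]

```text
t: 24.28
eef_pos: [0.5555, 0.0045, 0.0958]
ee_rot: [-3.141, -0.0, -1.298]
force: [0.4, -1.9, -2.3]
width: 0.024
gripper_force: 24.7
```

jog_arm:
  deltas:
    - [[0,0,-0.2,0],[0,0,-0.4,0],[0,0,-0.7,0],[0,0,-1,0],[0,0,-1.15,0],[0,0,-1.15,0]]

```text
t: 25.02
eef_pos: [0.5558, 0.0048, 0.1649]
ee_rot: [-3.14, 0.0, -1.298]
force: [0.5, 0.6, -3.7]
width: 0.0245
gripper_force: 24.7
```

```bash
python3 go.py .484 -.267 .165 -74.3
```

```text
t 25.025 pos [0.5558 0.0048 0.1649] rpy [-3.1397e+00  2.0000e-04 -1.2978e+00] F [ 0.48  0.62 -3.7 ] -> [ 4.039  2.373 -0.007] -0.012
```

jog_arm:
  deltas:
    - [[0.7,0.4,0,0],[1.4,0.82,0,0],[2.1,1.23,0,0],[2.8,1.65,0,0],[3.5,2.06,0,0],[4.04,2.4,0,0],[4.04,2.4,0,0],[4.04,2.4,0,0]]

```text
t: 26.02
eef_pos: [0.4816, -0.2676, 0.1633]
ee_rot: [3.141, 0.001, -1.299]
force: [0.0, -0.2, -2.9]
width: 0.0244
gripper_force: 24.7
```

```bash
python3 go.py .4822 -.2675 .095 -74.3
```

```text
t 26.025 pos [ 0.4816 -0.2676  0.1633] rpy [ 3.1408e+00  7.0000e-04 -1.2987e+00] F [ 0.03 -0.16 -2.92] -> [ 1.000e-03 -1.100e-02  1.139e+00] -0.022
```

jog_arm:
  deltas:
    - [[0,-0.01,0.3,0],[0,-0.01,0.6,0],[0,-0.01,0.9,0],[0,-0.01,1.1,0],[0,-0.01,1.25,0],[0,-0.01,1.25,0],[0,-0.01,1.25,0]]

```text
t: 26.9
eef_pos: [0.483, -0.2676, 0.0895]
ee_rot: [-3.141, -0.001, -1.298]
force: [0.4, 0.1, -3.3]
width: 0.0244
gripper_force: 24.7
```

jog_arm:
  deltas:
    - [[0,0,0.1,0],[0,0,0.2,0],[0,0,0.3,0],[0,0,0.4,0],[0,0,0.4,0],[0,0,0.4,0]]

```text
t: 27.65
eef_pos: [0.4826, -0.2676, 0.065]
ee_rot: [3.142, -0.0, -1.298]
force: [0.1, -0.2, -3.5]
width: 0.024
gripper_force: 24.7
```

jog_arm:
  deltas:
    - [[0,0,0.02,0],[0,0,0.04,0],[0,0,0.05,0],[0,0,0.05,0],[0,0,0.05,0]]

```text
t: 28.28
eef_pos: [0.4826, -0.2676, 0.062]
ee_rot: [-3.142, -0.0, -1.298]
force: [-0.1, -1.1, -4.1]
width: 0.0243
gripper_force: 24.7
```

jog_arm:
  deltas:
    - [[0,0,0.01,0],[0,0,0.015,0],[0,0,0.02,0],[0,0,0.02,0]]

```text
t: 28.78
eef_pos: [0.4826, -0.2676, 0.0611]
ee_rot: [-3.141, -0.0, -1.298]
force: [-0.8, 0.4, 0.5]
width: 0.0242
gripper_force: 25.0
```

Contact with the holder (force went from -4 to +0.5 N). Release and rise.

jog_arm:
  deltas:
    - [[0,0,0.003,0],[0,0,0.003,0],[0,0,0.003,0],[0,0,0.003,0],[0,0,0.003,0],[0,0,0.003,0],[0,0,0.003,0],[0,0,0.003,0]]
  grip: 70

```text
t: 29.78
eef_pos: [0.4826, -0.2676, 0.0606]
ee_rot: [3.142, 0.0, -1.298]
force: [1.0, 0.4, -0.8]
width: 0.0703
gripper_force: 0.0
```

jog_arm:
  deltas:
    - [[0,0,-0.2,0],[0,0,-0.6,0],[0,0,-1.2,0],[0,0,-1.8,0],[0,0,-2.4,0],[0,0,-2.4,0]]

```text
t: 30.52
eef_pos: [0.4843, -0.2682, 0.2088]
ee_rot: [-3.136, -0.004, -1.297]
force: [-0.5, 0.3, -0.7]
width: 0.0702
gripper_force: 0.0
```

jog_arm:
  deltas:
    - [[-1,0,0,0],[-2,0,0,0],[-3,0,0,0],[-4,0,0,0],[-4,0,0,0],[-4,0,0,0]]

```text
t: 31.28
eef_pos: [0.4178, -0.0361, 0.2048]
ee_rot: [-3.141, -0.0, -1.296]
force: [0.1, -0.7, -0.1]
width: 0.0697
gripper_force: 0.0
```

```bash
python3 - <<'E'
from h import *
import pickle
ims=[]
for n,(x0,y0),k in(("side",(300,125),8),("top",(390,203),8)):
    f=grab_frame(n);pickle.dump(f,open(n+"9.pkl","wb"))
    o=pickle.load(open(n+"0.pkl","rb"))
    for g in(o,f):
        ims.append(cv2.resize(g["img"][y0:y0+50,x0:x0+50],None,fx=6,fy=6,interpolation=cv2.INTER_CUBIC))
g=np.vstack([np.hstack(ims[:2]),np.hstack(ims[2:])])
cv2.imwrite("pics/end.png",np.clip(g[:,:,::-1]*1.5,0,255).astype(np.uint8));print(arm.get_state()["eef_pos"])
E
```

```text
[ 0.4179243  -0.03723319  0.20451192]
```

View pics/end.png

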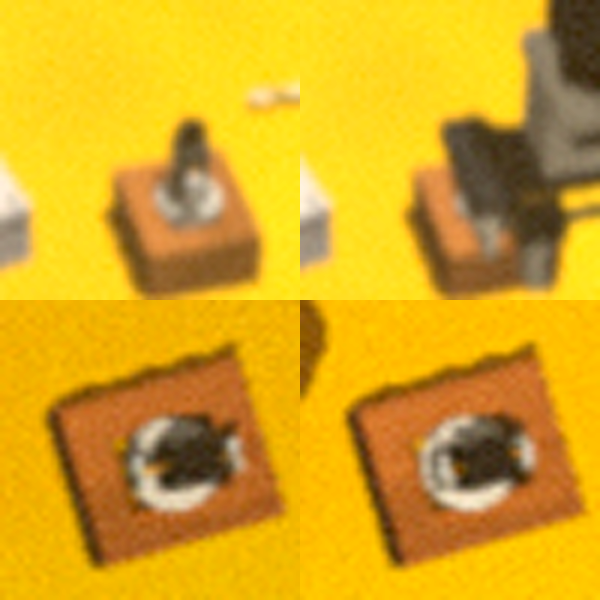

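The gauge stands upright in its holder, at about the same spot as at the start (bottom row, right against left). The gripper hides it in the side view.

```bash
python3 -c "
from station import arm
print(arm.job_done())"
```

```text
the job is handed in; nothing more can be done
None
```

The job is handed in: the gauge was set in the wide bore, its button pressed until it stopped moving at about 16 N, drawn out by the plain faces and stood back upright in the holder; I had no reading of its locked size, and no verdict came back.

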